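Gauge the bore of the brass sensor housing

TASK

Measure the inside of the brass housing with the bore gauge: take the gauge by its red handle, stand it upright inside the brass housing with its foot on the floor of the bore, then push the red handle fully down so that the plungers spring out to the wall and lock. Lift the gauge straight out with the plungers still locked at that size and stand it upright in the middle of the green mat.

Things in the scene. Friction and masses are not known exactly. Their poses are not given: they have to be found in the camera images.
- gauge_knob (a point): Centre of the gauge's red round handle (28 mm across, 40 tall, two black rings). The loose gauge (0.2 kg) stands on its foot, 128 mm tall, this point 108 mm above the foot (98.5 with handle down). Below: grey stem 27 mm, then from 40 mm height a dark head 42 mm across with two brass plungers. z up, y along the plungers. Gripped at any yaw.
- lock (a joint): How far the red handle is pushed down, in m: 0 up (start, plungers held in), 0.0095 at its firm stop. With the foot standing on something it needs 8 to 10 N. After 3.5 mm the plungers spring out; from 8 mm a catch holds them and friction keeps the handle down. Do not push it outside the bore: they then go out too far to fit.
- plunger_a_tip (a point): Outermost point of one brass plunger of the gauge, 22 mm above the underside of its foot. The two plunger tips lie 44 mm apart while held in and 72 mm apart when fully out in the open; locked in the brass bore, 55 to 63 mm (the catch has steps of 1.7 mm).
- plunger_b_tip (a point): Outermost point of the other brass plunger, opposite the first.
- brass_bore (a point): Centre of the mouth of the brass housing, a fixed upright brass tube on a round steel plate of 92 mm. Bore 60 mm, wall 7 mm; the mouth is 51 mm above the bench and the bore's flat floor 45 mm below the mouth. z up. Two others of the same height stand nearby: grey aluminium with a 50 mm bore and black plastic with a 68 mm bore; the three swap places.
- mat_top (a point): Centre of the upper face of the flat green mat fixed on the bench, 120 mm square, 4 mm thick; its upper face is 4 mm above the bench. z up.
Things that resemble listed ones, but are neither listed nor needed, are in the scene too. Of the things that look like the part that bears gauge_knob, take the one that is nearest to the robot's base at the start.

How it is judged:
On the way:
1. the gauge stands upright in the brass housing, its handle fully down and its plungers out against the bore (horizontal distance between gauge_knob and brass_bore below 0.014 m and z of gauge_knob in the frame of brass_bore below 0.062 m and angle between gauge_knob's own z axis and vertical below 0.18 rad and value of joint lock above 0.008 m and distance between plunger_a_tip and plunger_b_tip between 0.053 and 0.064 m), for 0.1 s.
At the end, for the whole second after the job is handed in: The gauge stands upright (within about 8 degrees) on the green mat, its axis within 45 mm of the mat's centre, its handle still down (more than 8 mm) and its plunger tips still locked 53 to 64 mm apart, the size taken in the brass bore (horizontal distance between gauge_knob and mat_top below 0.045 m and angle between gauge_knob's own z axis and vertical below 0.15 rad and z of gauge_knob in the frame of mat_top between 0.09 and 0.106 m and value of joint lock above 0.008 m and distance between plunger_a_tip and plunger_b_tip between 0.053 and 0.064 m); the robot touches nothing.
It also fails if it takes over 45 s, if anything falls off the work surface, if the arm or the gripper's body presses on something with over 40 N, if the wrist force passes 120 N, or if a joint passes its speed limit or range.

ROBOT

A 6-joint arm with a two-finger parallel gripper is mounted at the origin on the work surface. World frame = base frame: x ahead of the robot, y to its left, z up, the work surface at z = 0. Lengths are in m, angles in rad, forces in N, time in s.
With the tool pointing down it reaches from about 0.3 to 0.875 m from the base axis. Payload 4.2 kg.
Tool frame: the origin (TCP) lies at the very end of the fingers, on their centre line; the grasp point (between the pads) lies 19 mm behind it; z points along the fingers, y is the line along which they close (so a half turn about z gives the same grasp; the last joint's range is limited). The gripper opens to 85 mm and grips with 20 to 120 N. Pads are 22 mm wide; open, the fingers measure 114 mm over their backs; the gripper's body (76 mm by 85 mm) begins 54 mm behind the grasp point. The pads swing forward as they close: fully open they stand 13 mm farther back than shut.
Start: joints at [1.207, 0.32, 1.565, -0, 1.257, -0.02], TCP at [0.194, 0.541, 0.231] pointing down, gripper open.
Joint ranges: [-3.11, 3.11], [-0.84, 2.01], [0.21, 2.61], [-1.34, 4.49], [0.05, 2.63], [-2.56, 2.56]. Speed limits (rad/s): [2.57, 2.57, 3.14, 3.14, 3.14, 3.14].

INTERFACE

Orientations are given as a unit quaternion [x, y, z, w].
In Python, from workcell import * gives the robot as it stands.
- The arm moves only by the tool step_arm, never from a script. Its arguments are lists of equal length, an entry for each row: "jaw": the closure in counts, from 0 (fully open) to 255 (shut); "dp": the shift along the world's x, y, z in mm, a list of three; "rotation": the turn, a rotation vector about the world's x, y, z in rad, a list of three. A call has 1 to 20 rows; each row is the pose to reach, as a shift and turn from the pose commanded when the call began; what a row does not reach only later rows make up. A row lasts 1/10 s, in which the tool goes at most 50 mm and 8.59 degrees, less where a joint would pass 70% of its speed; a pose out of reach is approached as far as the arm can. A call with a gripper value outside its range is refused whole. The fingers move at their own pace and stop on an object; "force" is the grip in N (left out, the last holds). Time passes only in rows, so rows that repeat a pose let the fingers close. It gives the time, the measured TCP pose, the force, the opening and the grip force at its end, in the units of the state.
- get_state(): the state, without advancing time (a new reading comes with each control period).
- snapshot(name): name is "side" or "top" or "wrist"; returns a dict with "color" (420x560x3 uint8, red, green, blue), "intrinsics" (3x3 intrinsics, pixels), "origin" and "orientation" of the camera in the world. Camera axes: x right, y down, z forward; pixel columns grow to the right and rows downward; lengths in m; the calibration is good to about 2 mm. A picture is of the moment at which its call begins. There is no depth.
- sign_off(): hands the job in; it is judged then, once.
Trained networks look in a picture, given as the dict that the camera call returned (one of the last four; its "shot" number tells which), for a name from the list of things; names that differ only in an ending like _2 or _b are one class to them, and where a whole thing is asked for, a point or a joint stands for the part that bears it (a point fixed in the world has none). Each returns a list of dicts, best first, with "conf" (0 to 1); they miss things now and then, are a little off and sometimes report something else, mostly with a low value. They report only what shows in the picture. A call takes as long as a camera call. They do not tell look-alikes from the thing itself.
- look_for(name, picture): "point" ([x, y, z] in m, in world coordinates, good to about 4 mm: the middle of the surface that is visible of it).
- place_of(name, picture): "point" ([x, y, z] in m, in world coordinates, good to about 4 mm: a listed point, or the origin of a listed thing).
The state is a dict: "clock": time; "joints": joint angles; "dq": joint speeds; "effort": joint torques, N m; "eef_pos": TCP position; "tcp_rot": TCP orientation; "contact_force": force on the tool from outside, world axes, zero at the start; "wrist_torque": the same for the moment, N m; "gripper_width": finger opening in m; "grasp_force": force on a finger pad.
Only numpy, scipy, OpenCV 4.12 (cv2) and the standard library are available. Lean on these libraries where they do the work, as an engineer would, in place of code of your own. Each camera call takes 0.05 s, during which the arm holds its last target. There are 200 camera calls.

## Working session

There is one attempt and no reset: what is moved stays moved. The work goes in short steps, Python scripts to look and compute and a tool call to move; the robot and the scene stay as the last step left them, time stands still between calls to the robot, and variables do not carry over. Pictures are saved under pics/ and viewed, at most 10 in all, crops included, and the job is handed in when it is done.

Besides the shell and the picture viewer there is one more tool, called by a JSON object that holds its "op" and its "data". step_arm: Moves the arm, as the interface text tells. Its arguments: {"type":"object","properties":{"jaw":{"type":"array"},"dp":{"type":"array"},"rotation":{"type":"array"},"force":{"type":"number"}},"required":["jaw","dp","rotation"]}

```bash
mkdir -p pics
cat > h.py <<'E'
from workcell import *
import cv2, numpy as np
from scipy.spatial.transform import Rotation as R
def save(p,n): cv2.imwrite('pics/'+n, cv2.cvtColor(p['color'],cv2.COLOR_RGB2BGR))
def proj(p,X):
    c=R.from_quat(p['orientation']).inv().apply(np.array(X)-p['origin']); q=np.array(p['intrinsics'])@c; return q[:2]/q[2]
def ray(p,u,v,z):
    d=R.from_quat(p['orientation']).apply(np.linalg.inv(p['intrinsics'])@[u,v,1]); o=np.array(p['origin']); return o+d*(z-o[2])/d[2]
E
python3 - <<'E'
from h import *
np.set_printoptions(precision=4,suppress=True)
for c in ('top','side'):
    p=snapshot(c); save(p,c+'1.png')
    for n in ('gauge_knob','brass_bore','mat_top','plunger_a_tip'):
        for d in place_of(n,p): print(c,n,round(d['conf'],2),np.array(d['point']),proj(p,d['point']))
    print(p['origin'])
a=cv2.imread('pics/top1.png');b=cv2.imread('pics/side1.png')
s=get_state();print(s['clock'],s['tcp_rot'],s['gripper_width'])
E
```

```text
top gauge_knob 0.76 [0.603  0.2501 0.1096] [151.736  183.1917]
top gauge_knob 0.67 [ 0.66   -0.2418  0.1061] [404.277  159.7583]
top gauge_knob 0.43 [ 0.4719 -0.0097  0.1095] [283.8241 253.7561]
top brass_bore 0.67 [ 0.53   -0.294   0.0536] [423.1398 227.3228]
top mat_top 0.71 [0.4804 0.2738 0.0032] [151.1099 245.3041]
[0.5027 0.0005 1.069 ]
side gauge_knob 0.88 [ 0.4802 -0.0098  0.1091] [242.2421 221.3461]
side gauge_knob 0.79 [ 0.6586 -0.2364  0.1064] [403.3805 274.5076]
side gauge_knob 0.63 [0.604  0.247  0.1101] [249.5306 141.4907]
side brass_bore 0.58 [ 0.5276 -0.2899  0.0488] [348.109  355.7739]
side mat_top 0.79 [0.4814 0.2782 0.0033] [199.5138 185.622 ]
[ 0.2805 -0.5597  0.5997]
0.5 [ 0.171   0.9853 -0.      0.    ] 0.08539415416178348
```

View pics/top1.png

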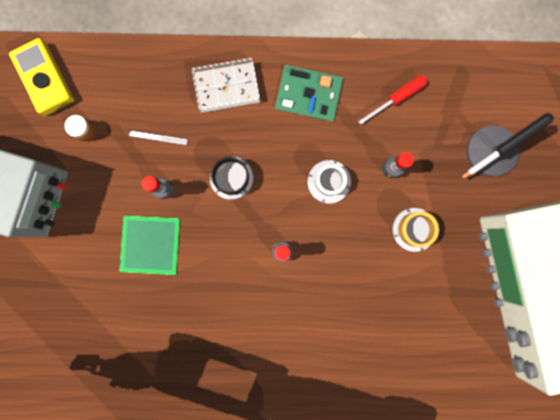

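View pics/side1.png

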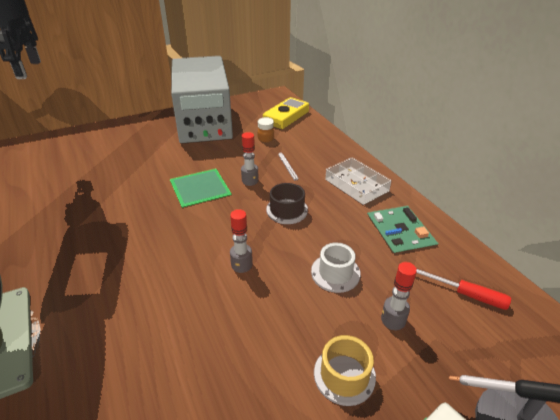

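Candidates for the gauge in the top view are (151,183), (404,160) and (283,254). Their distances from the base are 0.65 m, 0.70 m and 0.475 m, so I take (283,254). The brass housing is at (418,230), grey aluminium at (330,181), black plastic at (232,178), and the mat at (150,245). The red screwdriver is not a candidate.

Run:
```python
from h import *
np.set_printoptions(precision=4,suppress=True)
p=snapshot('top'); q=snapshot('side')
def blob(p,lo,hi,u,v,r):
    h=cv2.cvtColor(p['color'],cv2.COLOR_RGB2HSV); m=cv2.inRange(h,lo,hi)
    k=np.zeros_like(m); cv2.circle(k,(u,v),r,255,-1); ys,xs=np.nonzero(m&k)
    return (cv2.minEnclosingCircle(np.stack([xs,ys],1).astype(np.float32)),xs.mean(),ys.mean(),len(xs))
red=((0,200,120),(4,255,255))
b=blob(p,*red,283,254,18);print('knob top',b, ray(p,b[1],b[2],.122))
b=blob(q,*red,240,221,22);print('knob side',b, ray(q,b[1],b[2],.108))
b=blob(p,(18,120,90),(32,255,255),418,230,32);print('brass',b,ray(p,*b[0][0],.051))
b=blob(p,(55,100,60),(80,255,255),150,245,50);print('mat',b,ray(p,b[1],b[2],.004))
a=cv2.resize(cv2.cvtColor(p['color'],cv2.COLOR_RGB2BGR)[215:295,235:335],None,fx=4,fy=4)
c=cv2.resize(cv2.cvtColor(q['color'],cv2.COLOR_RGB2BGR)[200:280,190:290],None,fx=4,fy=4)
cv2.imwrite('pics/crop.png',np.hstack([a,c]))
```

```text
knob top (((283.5, 251.5), 5.700977325439453), np.float64(284.96078431372547), np.float64(250.88235294117646), 51) [ 0.4778 -0.0116  0.122 ]
knob side (((239.43975830078125, 221.94578552246094), 6.727397918701172), np.float64(236.47619047619048), np.float64(222.61904761904762), 21) [ 0.4701 -0.0073  0.108 ]
brass (((418.9375, 229.0), 20.16204071044922), np.float64(420.49056603773585), np.float64(228.7015437392796), 583) [ 0.5265 -0.2861  0.051 ]
mat (((149.5, 245.0), 38.66856002807617), np.float64(149.39604591836735), np.float64(244.58258928571428), 3136) [0.4819 0.2773 0.004 ]
```

View pics/crop.png

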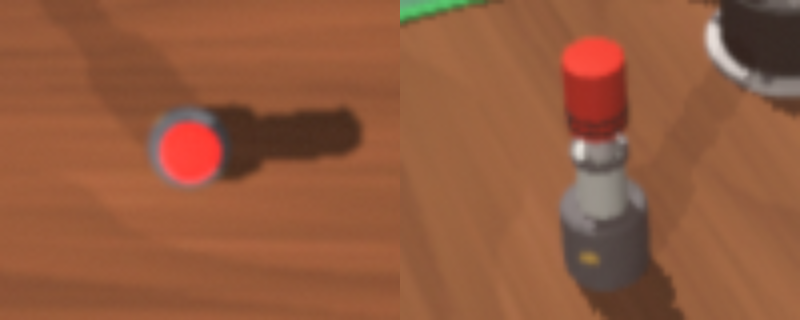

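The crop shows the chosen gauge with its red round handle, two black rings and brass plunger; the handle's centre in the top view is about (282.5,253), near (0.474,-0.008). Next I go above it.

{"op": "step_arm", "data": {"jaw": [0, 0, 0, 0, 0, 0, 0, 0, 0, 0, 0, 0, 0, 0, 0, 0], "dp": [[280, -549, 0], [280, -549, 0], [280, -549, 0], [280, -549, 0], [280, -549, 0], [280, -549, 0], [280, -549, 0], [280, -549, 0], [280, -549, 0], [280, -549, 0], [280, -549, 0], [280, -549, 0], [280, -549, 0], [280, -549, 0], [280, -549, 0], [280, -549, 0]], "rotation": [[0, 0, -1.2], [0, 0, -1.2], [0, 0, -1.2], [0, 0, -1.2], [0, 0, -1.2], [0, 0, -1.2], [0, 0, -1.2], [0, 0, -1.2], [0, 0, -1.2], [0, 0, -1.2], [0, 0, -1.2], [0, 0, -1.2], [0, 0, -1.2], [0, 0, -1.2], [0, 0, -1.2], [0, 0, -1.2]], "force": 60}}

```text
clock: 2.2
eef_pos: [0.4733, -0.0067, 0.2314]
tcp_rot: [0.697, 0.717, 0.0, -0.0]
contact_force: [-0.2, 1.0, -0.1]
gripper_width: 0.0853
grasp_force: 0.0
```

Run:
```python
from h import *
np.set_printoptions(precision=4,suppress=True)
p=snapshot('wrist'); save(p,'w1.png'); s=get_state(); print(s['eef_pos'],s['joints'],p['origin'])
for d in place_of('gauge_knob',p): print(d['conf'],np.array(d['point']),proj(p,d['point']))
h=cv2.cvtColor(p['color'],cv2.COLOR_RGB2HSV); m=cv2.inRange(h,(0,180,100),(6,255,255))
n,_,st,ce=cv2.connectedComponentsWithStats(m)
for i in range(1,n):
  if st[i][4]>300: print(st[i],ray(p,*ce[i],.128),ray(p,*ce[i],.108))
```

```text
[ 0.4733 -0.0066  0.2314] [-0.0384  0.1591  1.7832  0.0003  1.1992 -0.0671] [0.4713 0.0697 0.3739]
0.65 [ 0.6572 -0.2413  0.1031] [429.9542 391.5548]
[269 189  32  38 913] [ 0.4743 -0.0061  0.128 ] [ 0.4745 -0.0123  0.108 ]
[427 385  26  35 583] [ 0.654  -0.2333  0.128 ] [ 0.6688 -0.2579  0.108 ]
```

View pics/w1.png

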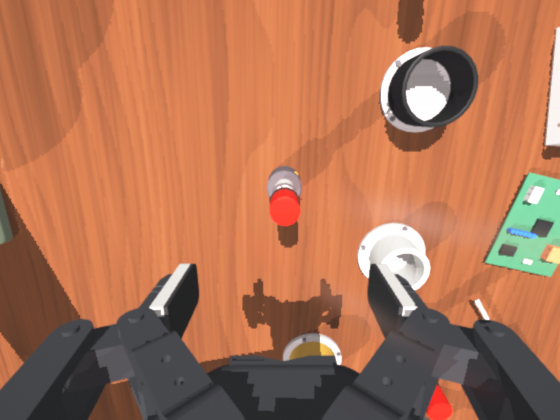

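The wrist view shows the chosen gauge at (285,195), with its handle top disc near (285,212), giving a handle axis at about (0.474,-0.0095). The fingers straddle it in x. I descend to the handle's middle and close.

{"op": "step_arm", "data": {"jaw": [0, 0, 0, 0, 0, 0, 255, 255, 255, 255, 255, 255], "dp": [[1, -3, -45], [1, -3, -90], [1, -3, -130], [1, -3, -142], [1, -3, -142], [1, -3, -142], [1, -3, -142], [1, -3, -142], [1, -3, -142], [1, -3, -142], [1, -3, -142], [1, -3, -142]], "rotation": [[0, 0, 0], [0, 0, 0], [0, 0, 0], [0, 0, 0], [0, 0, 0], [0, 0, 0], [0, 0, 0], [0, 0, 0], [0, 0, 0], [0, 0, 0], [0, 0, 0], [0, 0, 0]], "force": 60}}

```text
clock: 3.5
eef_pos: [0.475, -0.0107, 0.0899]
tcp_rot: [0.698, 0.717, 0.0, 0.0]
contact_force: [-1.3, -0.5, 6.6]
gripper_width: 0.0265
grasp_force: 58.8
```

{"op": "step_arm", "data": {"jaw": [255, 255, 255, 255, 255, 255, 255, 255, 255, 255, 255, 255], "dp": [[0, 0, 30], [0, 0, 65], [0, 0, 100], [9, -45, 100], [18, -90, 100], [27, -135, 100], [36, -180, 100], [44, -225, 100], [50, -265, 100], [52, -278, 100], [52, -278, 100], [52, -278, 100]], "rotation": [[0, 0, 0], [0, 0, 0], [0, 0, 0], [0, 0, 0], [0, 0, 0], [0, 0, 0], [0, 0, 0], [0, 0, 0], [0, 0, 0], [0, 0, 0], [0, 0, 0], [0, 0, 0]]}}

```text
clock: 4.7
eef_pos: [0.5262, -0.2875, 0.1885]
tcp_rot: [0.698, 0.717, 0.0, -0.001]
contact_force: [-0.5, 0.9, -1.8]
gripper_width: 0.0267
grasp_force: 60.3
```

Run:
```python
from h import *
np.set_printoptions(precision=4,suppress=True)
s=get_state(); print(s['eef_pos'],s['contact_force'])
ps={c:snapshot(c) for c in ('side','wrist')}
for c,p in ps.items():
  save(p,c+'2.png'); print(c,p['origin'])
  for n in ('gauge_knob','brass_bore','plunger_a_tip'):
    for d in place_of(n,p): print(c,n,round(d['conf'],2),np.array(d['point']),proj(p,d['point']))
cv2.imwrite('pics/c2.png',np.hstack([cv2.resize(cv2.imread('pics/side2.png')[200:420,250:450],(400,440)),cv2.resize(cv2.imread('pics/wrist2.png')[100:320,180:380],(400,440))]))
```

```text
[ 0.5262 -0.2875  0.1885] [-0.4923  0.8559 -1.7679]
side [ 0.2805 -0.5597  0.5997]
side gauge_knob 0.79 [ 0.5271 -0.2868  0.2061] [359.7836 281.009 ]
side gauge_knob 0.72 [0.6036 0.2448 0.1086] [249.7709 142.527 ]
side gauge_knob 0.55 [ 0.6606 -0.239   0.1097] [405.8784 273.747 ]
side brass_bore 0.81 [ 0.5232 -0.29    0.0525] [345.8523 355.5672]
wrist [ 0.5245 -0.2108  0.3315]
wrist gauge_knob 0.85 [ 0.5262 -0.2815  0.2069] [282.9744 272.4272]
wrist gauge_knob 0.58 [ 0.6554 -0.242   0.1081] [454.0107 165.212 ]
wrist brass_bore 0.67 [ 0.5287 -0.2898  0.0525] [285.5401 201.2354]
```

View pics/c2.png

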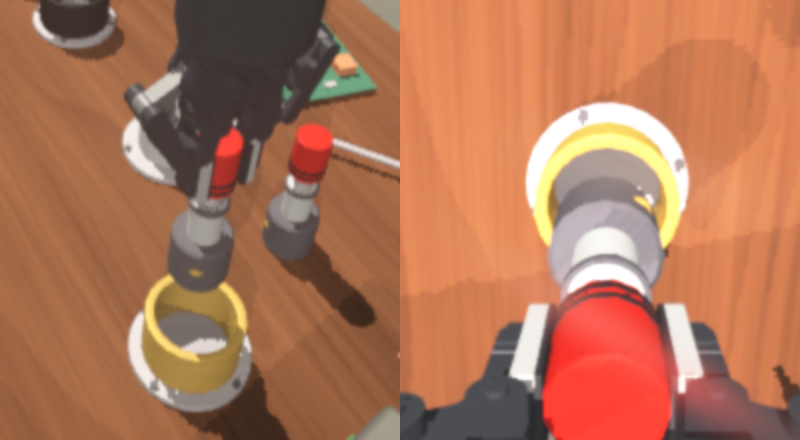

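The crop shows the gauge upright in the jaws, plungers still in, with the brass ring below it. In the wrist picture the ring centre is about (285,200) and the handle's top disc about (283,295).

Run:
```python
from h import *
np.set_printoptions(precision=4,suppress=True)
p=snapshot('wrist'); 
print(R.from_quat(p['orientation']).as_matrix())
print('ring',ray(p,285,200.5,.051))
for v in (290,295,300): print('knobtop',v,ray(p,283.2,v,.2275))
for X in ([.526,-.2875,.2275],[.526,-.2735,.2275],[.526,-.3015,.2275],[.526,-.2875,.1395],[.526,-.2665,.1395],[.547,-.2875,.1395],[.505,-.2875,.1395]): print(X,(proj(p,X)-[180,100])*2+[400,0])
for a in np.arange(0,6.2,1.57): print((proj(p,[.528+.037*np.cos(a),-.29+.037*np.sin(a),.051])-[180,100])*2+[400,0])
```

```text
[[ 0.9996  0.026   0.0075]
 [ 0.027  -0.9525 -0.3034]
 [-0.0007  0.3035 -0.9528]]
ring [ 0.529  -0.2908  0.051 ]
knobtop 290 [ 0.5268 -0.2792  0.2275]
knobtop 295 [ 0.5268 -0.2815  0.2275]
knobtop 300 [ 0.5269 -0.2839  0.2275]
[0.526, -0.2875, 0.2275] [601.706  414.4745]
[0.526, -0.2735, 0.2275] [603.4345 355.5545]
[0.526, -0.3015, 0.2275] [600.0932 469.4528]
[0.526, -0.2875, 0.1395] [603.4689 259.9718]
[0.526, -0.2665, 0.1395] [605.0595 202.7481]
[0.547, -0.2875, 0.1395] [662.9148 261.4851]
[0.505, -0.2875, 0.1395] [543.9323 258.4563]
[682.2617 201.3093]
[610.3453 124.9622]
[533.7917 197.3002]
[605.9032 268.2473]
```

{"op": "step_arm", "data": {"jaw": [255, 255, 255, 255, 255, 255, 255, 255, 255, 255, 255], "dp": [[2, -4, 0], [2, -4, -15], [2, -4, -30], [2, -4, -40], [2, -4, -50], [2, -4, -60], [2, -4, -68], [2, -4, -76], [2, -4, -83], [2, -4, -86], [2, -4, -86]], "rotation": [[0, 0, 0], [0, 0, 0], [0, 0, 0], [0, 0, 0], [0, 0, 0], [0, 0, 0], [0, 0, 0], [0, 0, 0], [0, 0, 0], [0, 0, 0], [0, 0, 0]]}}

```text
clock: 6.25
eef_pos: [0.5287, -0.2925, 0.1029]
tcp_rot: [0.697, 0.717, -0.0, -0.0]
contact_force: [-0.1, -0.1, -1.8]
gripper_width: 0.0269
grasp_force: 60.3
```

{"op": "step_arm", "data": {"jaw": [255, 255, 255, 255], "dp": [[0, 0, -3], [0, 0, -6], [0, 0, -8], [0, 0, -8]], "rotation": [[0, 0, 0], [0, 0, 0], [0, 0, 0], [0, 0, 0]]}}

```text
clock: 6.65
eef_pos: [0.5289, -0.2927, 0.0957]
tcp_rot: [0.697, 0.717, 0.0, 0.0]
contact_force: [-0.9, -0.9, -0.3]
gripper_width: 0.0264
grasp_force: 60.9
```

Run:
```python
from h import *
s=get_state();p=snapshot('wrist');save(p,'w3.png');print(s['eef_pos'],s['contact_force'],s['wrist_torque'])
a=cv2.imread('pics/w3.png')[130:350,180:380];b=snapshot('side');save(b,'s3.png');b=cv2.imread('pics/s3.png')[270:420,270:420]
cv2.imwrite('pics/c3.png',np.hstack([cv2.resize(a,(400,440)),cv2.resize(b,(400,440))]))
```

```text
[ 0.52891384 -0.29274395  0.09571324] [-0.86600456 -0.91280929 -0.26184137] [ 0.01573199  0.09828396 -0.01948175]
```

View pics/c3.png

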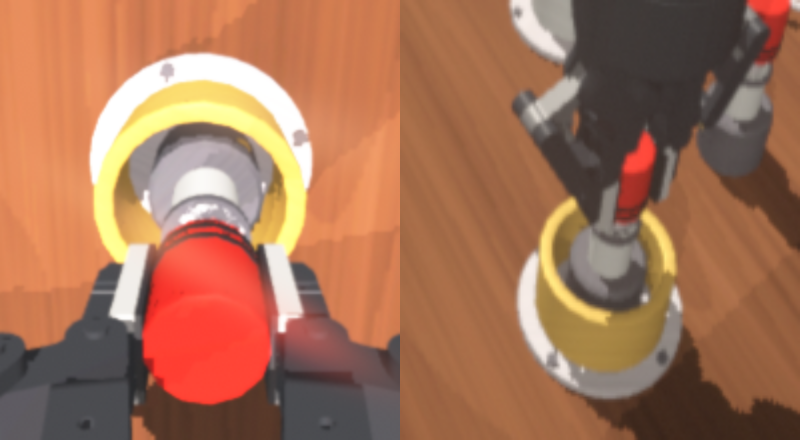

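The gauge is in the brass bore and roughly centred: head at (205,175) within the ring at (200,180) in the crop. The foot has just touched the floor, since the force went from -1.8 to -0.3 N. I push the handle down next.

{"op": "step_arm", "data": {"jaw": [255, 255, 255, 255, 255, 255, 255, 255], "dp": [[0, 0, -2], [0, 0, -4], [0, 0, -6], [0, 0, -8], [0, 0, -9], [0, 0, -10], [0, 0, -11], [0, 0, -11]], "rotation": [[0, 0, 0], [0, 0, 0], [0, 0, 0], [0, 0, 0], [0, 0, 0], [0, 0, 0], [0, 0, 0], [0, 0, 0]]}}

```text
clock: 7.55
eef_pos: [0.529, -0.2929, 0.0865]
tcp_rot: [0.697, 0.717, 0.0, 0.001]
contact_force: [-4.0, 1.0, 11.8]
gripper_width: 0.0268
grasp_force: 61.9
```

{"op": "step_arm", "data": {"jaw": [255, 255, 255], "dp": [[0, 0, -1], [0, 0, -2], [0, 0, -2]], "rotation": [[0, 0, 0], [0, 0, 0], [0, 0, 0]]}}

```text
clock: 7.85
eef_pos: [0.5291, -0.293, 0.0864]
tcp_rot: [0.697, 0.717, 0.0, 0.001]
contact_force: [-5.5, 3.0, 21.6]
gripper_width: 0.0264
grasp_force: 62.9
```

{"op": "step_arm", "data": {"jaw": [255, 255, 255, 255, 255, 255], "dp": [[-1, 1, 2], [-1, 1, 3], [-1, 1, 5], [-1, 1, 7], [-1, 1, 9], [-1, 1, 12]], "rotation": [[0, 0, 0], [0, 0, 0], [0, 0, 0], [0, 0, 0], [0, 0, 0], [0, 0, 0]]}}

```text
clock: 8.45
eef_pos: [0.5273, -0.2913, 0.0936]
tcp_rot: [0.698, 0.717, -0.0, -0.001]
contact_force: [-0.2, -0.9, -2.7]
gripper_width: 0.027
grasp_force: 60.4
```

Run:
```python
from h import *
p=snapshot('wrist');save(p,'w4.png')
a=cv2.imread('pics/w4.png')[130:350,180:380];b=snapshot('side');save(b,'s4.png');b=cv2.imread('pics/s4.png')[270:420,270:420]
cv2.imwrite('pics/c4.png',np.hstack([cv2.resize(a,(400,440)),cv2.resize(b,(400,440))]))
```

```text
(no output)
```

View pics/c4.png

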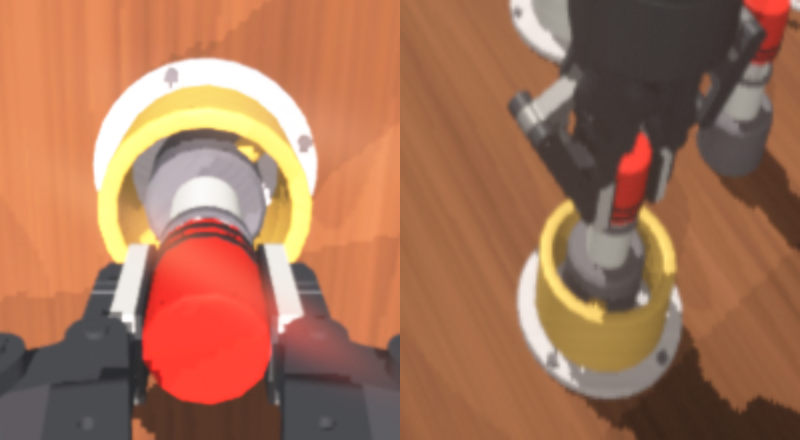

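The handle and head have risen together: the plunger shows extended at about (248,150) in the crop and the stem is still short. The catch holds, so I lift out and carry on to the mat.

{"op": "step_arm", "data": {"jaw": [255, 255, 255, 255, 255, 255, 255, 255, 255, 255, 255, 255, 255, 255, 255, 255, 255, 255, 255, 255], "dp": [[0, 0, 12], [0, 0, 25], [0, 0, 40], [0, 0, 60], [0, 0, 85], [0, 0, 110], [-3, 40, 110], [-7, 85, 110], [-11, 132, 110], [-15, 180, 110], [-19, 228, 110], [-23, 276, 110], [-27, 324, 110], [-31, 372, 110], [-35, 420, 110], [-39, 468, 110], [-42, 516, 110], [-45, 552, 110], [-46, 568, 110], [-46, 568, 110]], "rotation": [[0, 0, 0], [0, 0, 0], [0, 0, 0], [0, 0, 0], [0, 0, 0], [0, 0, 0], [0, 0, 0], [0, 0, 0], [0, 0, 0], [0, 0, 0], [0, 0, 0], [0, 0, 0], [0, 0, 0], [0, 0, 0], [0, 0, 0], [0, 0, 0], [0, 0, 0], [0, 0, 0], [0, 0, 0], [0, 0, 0]]}}

```text
clock: 10.55
eef_pos: [0.4817, 0.2783, 0.2054]
tcp_rot: [0.696, 0.718, 0.001, 0.0]
contact_force: [0.1, -0.1, -2.4]
gripper_width: 0.027
grasp_force: 60.4
```

Run:
```python
from h import *
np.set_printoptions(precision=4,suppress=True)
p=snapshot('wrist');save(p,'w5.png');q=snapshot('side');save(q,'s5.png')
for c in (p,q):
  for n in ('gauge_knob','mat_top','plunger_a_tip'):
    for d in place_of(n,c): print(n,round(d['conf'],2),np.array(d['point']))
b=cv2.imread('pics/s5.png')[80:230,130:280];a=cv2.imread('pics/w5.png')[100:400,130:430]
cv2.imwrite('pics/c5.png',np.hstack([cv2.resize(a,(400,400)),cv2.resize(b,(400,400))]))
```

```text
gauge_knob 0.64 [0.6018 0.2463 0.1089]
gauge_knob 0.58 [0.4831 0.2854 0.2231]
plunger_a_tip 0.43 [0.4605 0.2527 0.1468]
gauge_knob 0.86 [ 0.6598 -0.2398  0.1093]
gauge_knob 0.73 [ 0.5276 -0.2888  0.0506]
gauge_knob 0.65 [0.4856 0.2801 0.2246]
gauge_knob 0.63 [0.6011 0.2453 0.1109]
plunger_a_tip 0.4 [0.4557 0.253  0.1476]
```

View pics/c5.png

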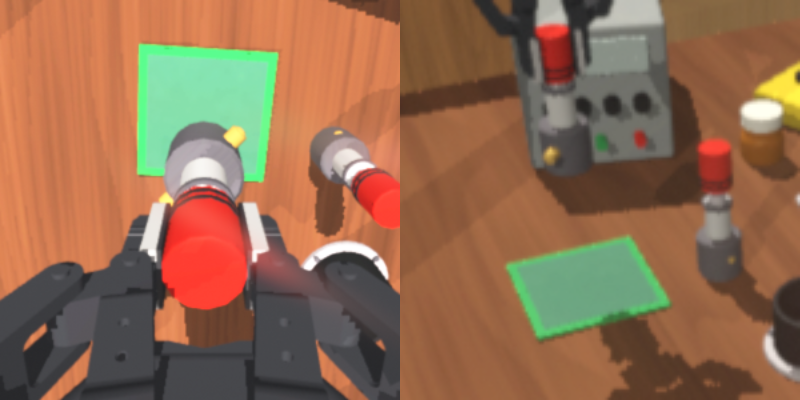

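The plungers are out and locked, seen at (233,137) in the crop, and the gauge hangs upright above the mat. I lower it.

{"op": "step_arm", "data": {"jaw": [255, 255, 255, 255, 255, 255, 255], "dp": [[0, 0, -40], [0, 0, -75], [0, 0, -100], [0, 0, -112], [0, 0, -118], [0, 0, -120], [0, 0, -120]], "rotation": [[0, 0, 0], [0, 0, 0], [0, 0, 0], [0, 0, 0], [0, 0, 0], [0, 0, 0], [0, 0, 0]]}}

```text
clock: 11.65
eef_pos: [0.4826, 0.2767, 0.0853]
tcp_rot: [0.698, 0.717, 0.001, 0.0]
contact_force: [-0.7, -0.5, -2.1]
gripper_width: 0.0267
grasp_force: 60.2
```

{"op": "step_arm", "data": {"jaw": [255, 255, 255], "dp": [[0, 0, -1], [0, 0, -2], [0, 0, -2]], "rotation": [[0, 0, 0], [0, 0, 0], [0, 0, 0]]}}

```text
clock: 11.95
eef_pos: [0.4827, 0.277, 0.0845]
tcp_rot: [0.697, 0.717, 0.002, 0.001]
contact_force: [-1.4, -1.1, 5.8]
gripper_width: 0.0265
grasp_force: 61.5
```

{"op": "step_arm", "data": {"jaw": [160, 130, 80, 20, 0, 0, 0, 0, 0, 0, 0], "dp": [[0, 0, 0], [0, 0, 0], [0, 0, 0], [0, 0, 0], [0, 0, 0], [0, 0, 0], [0, 0, 20], [0, 0, 50], [0, 0, 90], [0, 0, 130], [0, 0, 130]], "rotation": [[0, 0, 0], [0, 0, 0], [0, 0, 0], [0, 0, 0], [0, 0, 0], [0, 0, 0], [0, 0, 0], [0, 0, 0], [0, 0, 0], [0, 0, 0], [0, 0, 0]]}}

```text
clock: 13.05
eef_pos: [0.4847, 0.2779, 0.2183]
tcp_rot: [0.697, 0.717, 0.006, 0.002]
contact_force: [-0.2, 0.5, -0.3]
gripper_width: 0.0855
grasp_force: 0.0
```

Run:
```python
from h import *
np.set_printoptions(precision=4,suppress=True)
p=snapshot('wrist');save(p,'w6.png');q=snapshot('side');save(q,'s6.png')
for c in (p,q):
  for n in ('gauge_knob','mat_top','plunger_a_tip'):
    for d in place_of(n,c): print(n,round(d['conf'],2),np.array(d['point']))
b=cv2.imread('pics/s6.png')[100:250,130:280];a=cv2.imread('pics/w6.png')[100:400,130:430]
cv2.imwrite('pics/c6.png',np.hstack([cv2.resize(a,(400,400)),cv2.resize(b,(400,400))]))
```

```text
gauge_knob 0.93 [0.4816 0.2837 0.1007]
gauge_knob 0.56 [0.6015 0.2454 0.1087]
mat_top 0.38 [0.4602 0.2551 0.0252]
plunger_a_tip 0.43 [0.4578 0.2541 0.0276]
gauge_knob 0.69 [0.4892 0.281  0.1018]
gauge_knob 0.65 [ 0.6571 -0.2387  0.1074]
gauge_knob 0.49 [0.6029 0.2458 0.1097]
mat_top 0.6 [0.4833 0.2729 0.0034]
plunger_a_tip 0.41 [0.4563 0.2543 0.0274]
```

View pics/c6.png

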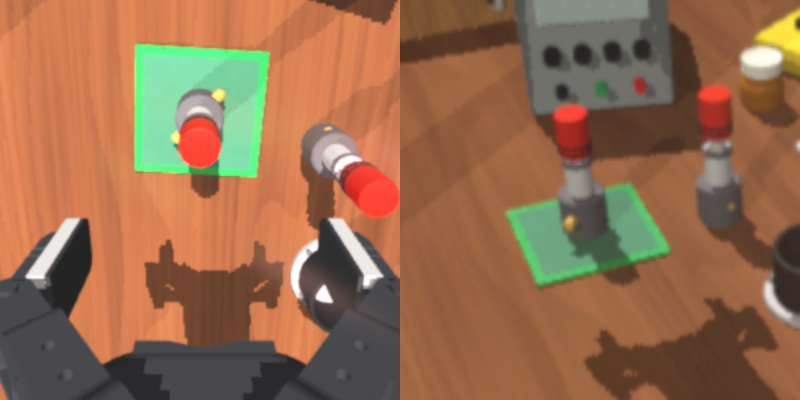

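The gauge stands upright mid-mat at (200,115) in the crop, with its plungers still out. The handle height reads about 0.101, the value expected with it down on the mat.

```bash
python3 -c "
from workcell import *
print(sign_off())"
```

```text
the job is handed in; nothing more can be done
None
```

I set the gauge in the brass bore, pushed the handle to its stop so the plungers locked, lifted it out and stood it upright near the middle of the green mat; the job is handed in at about 13 s, with no verdict returned.

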